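# Top up a sprung feed track with one more tube blank

### The arm

A 6-joint arm with a two-finger parallel gripper is mounted at the origin on the work surface; the furniture and walls round the work are solid. World frame = base frame: x ahead of the robot, y to its left, z up, the work surface at z = 0. Lengths are in mm, angles in rad, forces in N, time in s.
With the tool pointing down it reaches from about 275 to 750 mm from the base axis. Payload 10.2 kg.
Tool frame: the origin (TCP) lies between the finger pads; the fingertips stand 17 mm ahead of it and the grasp point (between the pads) lies 2 mm behind it; z points along the fingers, y is the line along which they close (so a half turn about z gives the same grasp; the last joint's range is limited). The gripper opens to 85 mm and grips with 20 to 120 N. Pads are 22 mm wide; open, the fingers measure 114 mm over their backs; the gripper's body (76 mm by 85 mm) begins 54 mm behind the grasp point. The pads swing forward as they close: fully open they stand 13 mm farther back than shut.
Start: joints at [-1.382, 0.313, 1.498, -0, 1.331, -0.223], TCP at [210.124, -481.123, 248.294] pointing down, gripper open.
Joint ranges: [-2.94, 2.94], [-0.97, 2.17], [0.19, 2.56], [-1.23, 4.37], [0.02, 3.11], [-2.88, 2.88]. Speed limits (rad/s): [2.39, 2.39, 3.01, 3.14, 3.14, 3.14].

### API

Orientations are given as a unit quaternion [w, x, y, z].
In Python, from rig import * gives the robot as it stands.
- The arm moves only by the tool step_arm, never from a script. Its argument "commands" is text: rows parted by semicolons, each of 7 numbers parted by spaces: the opening, from 0 (shut) to 1 (fully open), then the shift along the tool's x, y, z in cm, then the turn, a rotation vector about the tool's x, y, z in rad. In form: hand x y z rx ry rz; .... A call has 1 to 20 rows; each row is the pose to reach, as a shift and turn from the pose commanded when the call began, along the tool's axes at that moment; what a row does not reach only later rows make up. A row lasts 1/12 s, in which the tool goes at most 41.7 mm and 7.16 degrees, less where a joint would pass 70% of its speed; a pose out of reach is approached as far as the arm can. A call with a gripper value outside its range is refused whole. The fingers move at their own pace and stop on an object; "newtons" is the grip in N (left out, the last holds). Time passes only in rows, so rows that repeat a pose let the fingers close. It gives the time, the measured TCP pose, the force, the opening and the grip force at its end, in the units of the state.
- sense(): the state, without advancing time (a new reading comes with each control period).
- capture(name): name is "side" or "top"; returns the picture (420x560x3 uint8, red, green, blue); there is no depth.
- camera_model(name): a dict with "mtx" (3x3 intrinsics, pixels), "eye" and "rotation" of the camera in the world. Camera axes: x right, y down, z forward; pixel columns grow to the right and rows downward; lengths in mm; the calibration is good to about 2 mm. A picture is of the moment at which its call begins. camera_model takes no time and is no camera call.
- finish_job(): hands the job in; it is judged then, once.
Trained networks look in the newest picture that a camera, given by its name, has taken for a name from the list of things; names that differ only in an ending like _2 or _b are one class to them, and where a whole thing is asked for, a point or a joint stands for the part that bears it (a point fixed in the world has none). Each returns a list of dicts, best first, with "score" (0 to 1); they miss things now and then, are a little off and sometimes report something else, mostly with a low value. They report only what shows in the picture. A call takes as long as a camera call. They do not tell look-alikes from the thing itself.
- search_frame(camera, label): "rect" ([centre column, centre row, width, height] in pixels, round what is visible of it).
- trace(camera, label): "mask" (420x560 bool, what is visible of it) and "rect" ([centre column, centre row, width, height] in pixels, round what is visible of it).
- spot_point(camera, label): "xy" ([column, row] in pixels: a listed point, or the origin of a listed thing).
The state is a dict: "time_s": time; "joints": joint angles; "dq": joint speeds; "tau": joint torques, N m; "eef_pos": TCP position; "ee_rot": TCP orientation; "force": force on the tool from outside, world axes, zero at the start; "wrist_torque": the same for the moment, N m; "grip_width": opening from 0.0 (shut) to 1.0 (fully open); "grip_force": force on a finger pad.
Only numpy, scipy, OpenCV 4.12 (cv2) and the standard library are available. Lean on these libraries where they do the work, as an engineer would, in place of code of your own. Each camera call takes 0.05 s, during which the arm holds its last target. There are 200 camera calls.

### The job

Top up the feed track: draw its sprung follower back by the black knob until it bottoms in the slot, park the knob sideways in the hook of the slot and let go; lay the loose piece of square tube flat across the track between the follower and the piece already there. Then free the knob and ease the follower forward without letting it snap, until it presses both pieces snugly together against the stop, and let go. Feel your way gently at the slot, and leave the other things on the table where they are.

Things in the scene. Friction and masses are not known exactly. Their poses are not given: they have to be found in the camera images.
- track: Wooden feed track fixed to the table, 260 (x) x 125 mm (y), origin on the table between the walls. Channel floor 6 mm up, wall tops 20 mm up, 105 mm between walls (2.5 mm clear at each end of a tube laid across). Stop at the +x end: a bar, top 28 mm up, inner face at x = +105 mm. The follower comes from the -x side and is drawn to -x. A steel gate plate, 30 to 36 mm up, covers the -x part.
- gate_nominal (a point): Where the rear (-x) edge of the slot in the gate plate lies on average, on the plate's top, fixed to the track (x = -103, y = 0, 36 mm up). The plate is clamped by hand: its true rear edge lies up to 15 mm nearer or farther along track x, different in every run and not measured; it must be felt. The plate's front edge is 70 mm ahead of its slot's rear edge.
- hook_nominal (a point): Where the parked pin's axis stands on average (same unknown shift). The slot is a J: straight leg 12 mm wide at y = 0 with flared open mouth to +x; at its rear end a cross leg, 14 mm wide along x, leads to +y; at the +y end of that a hook runs 6 mm forward (+x), where the spring holds the pin. A lip 4.5 mm wide divides hook from straight leg; the hook is 16.5 mm wide.
- follower (a joint): Draw of the follower, m: 0 = its face 28 mm from the stop, grows as it is drawn to -x. 0.002 with one tube seated, 0.032 with two. Bottoms in the slot at 0.100 (give or take 15 mm); parked in the hook it stands 10 mm forward of that. The spring pushes it forward: 5.7 N at 0.002, 7.8 N at 0.032, 12.6 N at 0.100 (70 N/m). Moving mass 0.45 kg, little friction: let go, it snaps.
- knob (a joint): sideways place of the knob on the follower, m: 0 = on the middle line (in the straight slot), 0.019 = fully over to track +y (in line with the hook). No spring sideways, slight friction (0.8 N). At 0 at the start.
- knob_mid (a point): point on the axis of the black plastic knob, mid-height of its head: head 22 mm in diameter, upright, from 48.5 to 78.5 mm above the table; this point 64.5 mm above the table. The follower's face is 75 mm ahead (+x of the track). Best pinched across the track (fingers on its +y and -y sides): fingers closing along the track off centre shove the parked pin hard against the hook.
- pin: steel pin, 10 mm in diameter, upright under the knob, that runs in the gate plate's slot (from 25 to 49 mm above the table); origin 18.5 mm above the table on the knob's axis. It does not bear force well: over 40 N against the gate plate spoils it.
- follower_face (a point): middle of the follower's pushing face, a steel bar 99 wide, top 18 mm above the table; 14 mm thick, followed to -x by a 40 mm wide stem, 16 mm high, and the knob's cross slide.
- tube: the loose piece of dark square tube to load, 30 x 100 x 30 mm, about 0.2 kg, lying on the table; origin in the middle of its underside, length along its y. In the track it lies across, its y along the track's y.
- tube_mid (a point): centre of the loose piece of tube.
- tube_in: identical piece of tube already in the track, lying across it against the stop; origin in the middle of its underside, length along its y.
- tube_in_mid (a point): centre of the tube piece already in the track.
- wood_offcut: bystander: hardwood offcut 32 x 120 x 20 mm, length along its y, origin under its middle; leave alone.
- tape: bystander: tape measure, 35 x 87 x 64 mm high, origin under its middle; leave alone.
- tin: bystander: flat round tin, 71 mm across, 25 high, origin under its middle; leave alone.
- bolt: bystander: hex bolt, 46 mm long, 16 high, lying; leave alone.
Mind the look-alikes: they are no part of the job. Leave any pink look-alike of the tube alone.

How it is judged:
By the outcome, as a careful person would: the job done as asked, in the order asked, and still so for the second after the job is handed in, with the robot touching nothing.
It also fails if it takes over 61 s, if anything falls off the work surface, if the arm or the gripper's body presses on something with over 40 N, if the wrist force passes 120 N, or if a joint passes its speed limit or range.

## Working session

There is one attempt and no reset: what is moved stays moved. The work goes in short steps, Python scripts to look and compute and a tool call to move; the robot and the scene stay as the last step left them, time stands still between calls to the robot, and variables do not carry over. Pictures are saved under pics/ and viewed, at most 10 in all, crops included, and the job is handed in when it is done.

Besides the shell and the picture viewer there is one more tool, called after "Request:" as a command line: name --argument value ..., lists and objects as JSON in quotes. step_arm: Moves the arm, as the interface text tells. Its arguments: {"type":"object","properties":{"commands":{"type":"string"},"newtons":{"type":"number"}},"required":["commands"]}

```bash
mkdir -p pics; cat > h.py <<'E'
from rig import *
import numpy as np, cv2
from scipy.spatial.transform import Rotation as R
def pix2plane(cam,uv,z):
    m=camera_model(cam); K=np.array(m["mtx"]);e=np.array(m["eye"],float);Rt=np.array(m["rotation"])
    d=Rt@np.linalg.solve(K,[uv[0],uv[1],1.]); return e+d*(z-e[2])/d[2]
def proj(cam,p):
    m=camera_model(cam); c=np.array(m["rotation"]).T@(np.array(p,float)-np.array(m["eye"])); q=np.array(m["mtx"])@c; return q[:2]/q[2]
def save(name,img): cv2.imwrite("pics/"+name,cv2.cvtColor(img,cv2.COLOR_RGB2BGR))
E
python3 - <<'E'
from h import *
for c in("top","side"):
    im=capture(c); save(c+"0.png",im); m=camera_model(c); print(c,np.round(m["eye"]),np.round(np.array(m["rotation"]),3).tolist(),np.round(m["mtx"][0],1))
for c in("top","side"):
  for l,z in(("knob_mid",64.5),("tube_mid",15),("tube_in_mid",21),("follower_face",12),("track",0)):
    for r in spot_point(c,l)[:3]: print(c,l,np.round(r["score"],2),np.round(r["xy"]),np.round(pix2plane(c,r["xy"],z),1))
s=sense();print(s["time_s"],s["eef_pos"],s["ee_rot"],R.from_quat(np.roll(s["ee_rot"],-1)).as_matrix().round(3).tolist())
E
```

```text
top [ 477.  -92. 1258.] [0.002, -0.7, 0.714, -0.018] [425.5   0.  277.7]
side [222. 898. 871.] [0.058, -0.142, 0.883, -0.443] [493.5   0.  285.7]Traceback (most recent call last):
  File "<stdin>", line 6, in <module>
  File "h.py", line 6, in pix2plane
    d=Rt@np.linalg.solve(K,[uv[0],uv[1],1.]); return e+d*(z-e[2])/d[2]
      ~~^~~~~~~~~~~~~~~~~~~~~~~~~~~~~~~~~~~~
ValueError: matmul: Input operand 1 has a mismatch in its core dimension 0, with gufunc signature (n?,k),(k,m?)->(n?,m?) (size 3 is different from 4)
```

```bash
python3 -c "
import cv2,numpy as np
a=cv2.imread('pics/top0.png');b=cv2.imread('pics/side0.png');cv2.imwrite('pics/both0.png',np.vstack([a]))"
```

```text
(no output)
```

View pics/top0.png

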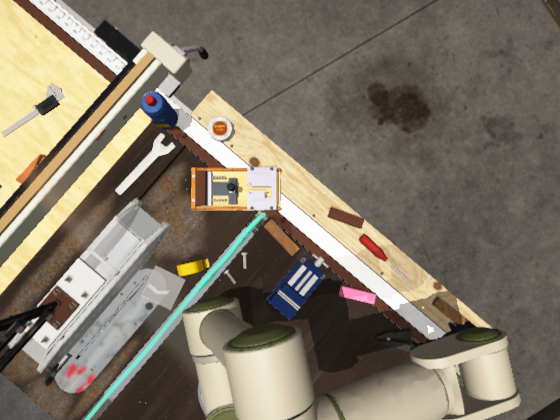

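View pics/side0.png

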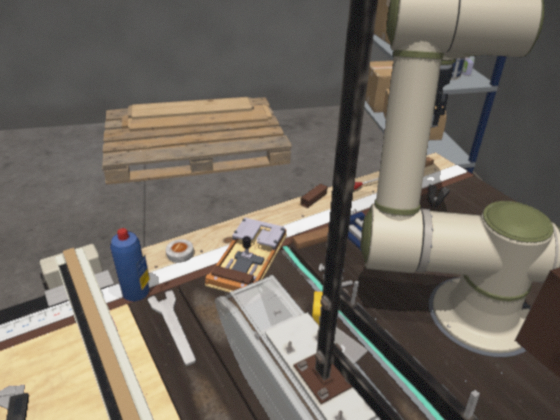

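The top view shows the track at (235,188), with the knob at (232,187), the stop on the left and the gate plate at (263,188). The dark brown bar at (346,217) could be the loose tube. There is also an offcut at (282,237), the pink look-alike at (357,294) and a brown patch at (447,307).

```bash
sed -i 's/np.array(m\["rotation"\])/R.from_quat(np.roll(m["rotation"],-1)).as_matrix()/g' h.py
python3 - <<'E'
from h import *
t=capture("top");s_=capture("side")
for c in("top","side"):
  for l,z in(("knob_mid",64.5),("tube_mid",15),("tube_in_mid",21),("follower_face",12),("track",0),("gate_nominal",36),("hook_nominal",36),("wood_offcut",0)):
    for r in spot_point(c,l)[:3]: print(c,l,np.round(r["score"],2),np.round(r["xy"],1),np.round(pix2plane(c,r["xy"],z),1))
for l in("tube","tube_in","track"):
    for r in trace("top",l)[:4]:
        p=np.argwhere(r["mask"])[:,::-1].astype(np.float32); q=np.array([pix2plane("top",x,20)[:2] for x in p],np.float32)
        print(l,round(r["score"],2),np.round(r["rect"]),cv2.minAreaRect(q))
s=sense();print(s["time_s"],s["eef_pos"],s["ee_rot"],R.from_quat(np.roll(s["ee_rot"],-1)).as_matrix().round(3).tolist())
a=cv2.resize(t[155:325,180:380],None,fx=4,fy=3.5,interpolation=cv2.INTER_CUBIC)
save("crop1.png",cv2.resize(t[160:310,180:380],(800,600),interpolation=cv2.INTER_CUBIC))
E
```

```text
top knob_mid 0.6 [232.  188.8] [583.6   6.7  64.5]
top tube_mid 0.93 [345.1 212.8] [ 511.1 -318.9   15. ]
top tube_mid 0.85 [356.3 296.5] [ 266.1 -345.5   15. ]
top tube_mid 0.52 [245.8 262.2] [373.3 -25.4  15. ]
top tube_in_mid 0.8 [203.6 187.1] [594.   92.4  21. ]
top follower_face 0.71 [209.6 188.2] [591.3  76.3  12. ]
top track 0.76 [234.8 189.2] [588.    3.8   0. ]
top gate_nominal 0.7 [265.3 189.7] [581.7 -86.4  36. ]
top hook_nominal 0.75 [265.5 194.7] [567.3 -86.7  36. ]
top wood_offcut 0.83 [282.1 237.4] [ 442.7 -133.     0. ]
top wood_offcut 0.71 [202.2 192.5] [580.1  99.9   0. ]
side knob_mid 0.73 [261.6 227.6] [569.2 -55.9  64.5]
side knob_mid 0.5 [246.5 240.7] [587.3   6.9  64.5]
side tube_mid 0.71 [313.8 195.4] [ 493.8 -315.6   15. ]
side tube_in_mid 0.79 [234.9 276.3] [584.8  94.6  21. ]
side follower_face 0.96 [236.5 278.9] [581.5  93.3  12. ]
side track 0.81 [248. 260.] [584.5   7.4   0. ]
side gate_nominal 0.62 [250.8 260.3] [562.5  43.   36. ]
side gate_nominal 0.57 [260.3 225.2] [588.4 -98.4  36. ]
side hook_nominal 0.88 [268.4 237.3] [550.5 -56.7  36. ]
side wood_offcut 0.8 [312.4 240.2] [ 446.2 -125.8   -0. ]
side wood_offcut 0.61 [264.3 235.6] [ 577.9 -101.1   -0. ]
tube 0.78 [357. 294.  38.  13.] ((271.0931091308594, -345.811767578125), (103.42877197265625, 29.492185592651367), 75.2083740234375)
tube 0.75 [345. 217.  38.  18.] ((496.57733154296875, -318.593505859375), (105.77763366699219, 33.91846466064453), 68.30155944824219)
tube_in 0.55 [200. 189.  11.  34.] ((591.6698608398438, 101.58570861816406), (31.852182388305664, 98.99263000488281), 89.060302734375)
track 0.93 [236. 191.  89.  45.] ((584.1161499023438, 2.7221298217773438), (258.41241455078125, 127.97909545898438), 88.96711730957031)
1.2 [ 210.11933659 -481.11630246  248.29499954] [-1.82277338e-05  9.78880135e-01  2.04435028e-01 -8.18780411e-06] [[0.916, 0.4, -0.0], [0.4, -0.916, 0.0], [-0.0, -0.0, -1.0]]
```

View pics/crop1.png

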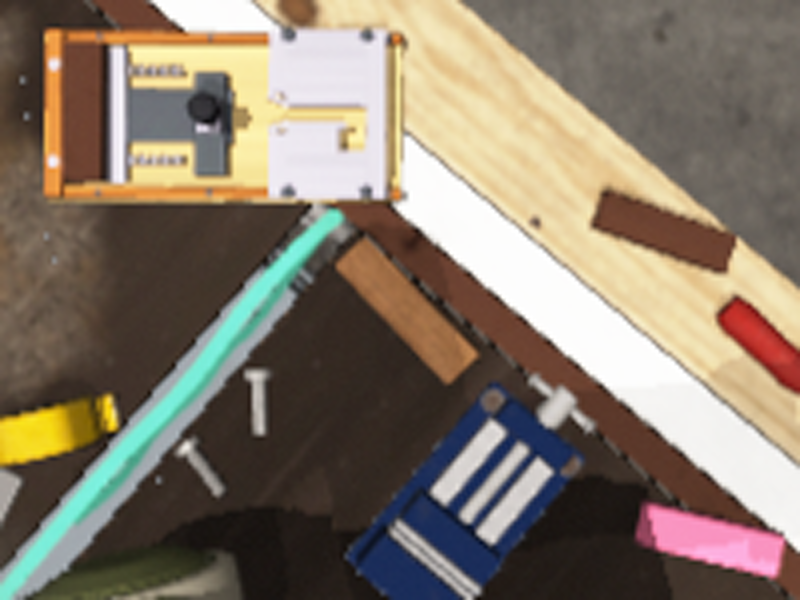

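Three pieces could be the tube: the dark brown bar (345,217), the pink one (357,294) and the wood offcut (282,237). The enlarged crop confirms (345,217): it is dark brown like the piece in the track and about 100x30. The pink one is the look-alike.

Next I'll refine the geometry from edges.

```bash
cat >> h.py <<'E'
def rel(pos,yaw_y_deg):
    s=sense(); R0=R.from_quat(np.roll(s["ee_rot"],-1)); a=np.radians(yaw_y_deg)
    y=np.array([np.cos(a),np.sin(a),0]);z=np.array([0,0,-1.]);T=R.from_matrix(np.c_[np.cross(y,z),y,z])
    print("rel cm",np.round(R0.inv().apply(np.array(pos)-s["eef_pos"])/10,2),"rot",np.round((R0.inv()*T).as_rotvec(),3),"t",s["time_s"])
E
python3 - <<'E'
from h import *
for n,u,z in(("walls",[(191.25,167.5),(281,168.2),(191.3,209.5),(280.8,210)],20),("plate front/rear, slot rear",[(247.2,188),(277,188),(271.7,188),(266,194)],36)):
    print(n,[np.round(pix2plane("top",q,z)[:2],1).tolist() for q in u])
for r in trace("side","tube")[:2]:
    p=np.argwhere(r["mask"])[:,::-1].astype(np.float32); print("side",r["score"],cv2.minAreaRect(np.array([pix2plane("side",x,15)[:2] for x in p],np.float32)))
for r in trace("top","knob_mid")[:2]:
    p=np.argwhere(r["mask"])[:,::-1]; print("knob",r["score"],r["rect"],pix2plane("top",p.mean(0),68))
for a in(0,180): rel((585.5,5.5,130),a)
E
```

```text
walls [[651.8, 127.4], [645.1, -133.5], [529.7, 129.1], [523.0, -130.3]]
plate front/rear, slot rear [[587.6, -34.6], [585.9, -120.2], [586.2, -104.9], [569.3, -88.2]]
side 0.94 ((494.3609924316406, -316.8504638671875), (133.2313690185547, 51.57899856567383), 68.78605651855469)
side 0.35 ((582.7216186523438, 1.2769393920898438), (83.94860076904297, 136.7860870361328), 0.6249995231628418)
rel cm [ 53.88 -29.57  11.83] rot [-0.     0.    -1.159] t 1.3
rel cm [ 53.88 -29.57  11.83] rot [0.    0.    1.983] t 1.3
```

Request:
step_arm --commands "0.7 53.9 -29.7 11.8 0 0 -1.138;0.7 53.9 -29.7 11.8 0 0 -1.138;0.7 53.9 -29.7 11.8 0 0 -1.138;0.7 53.9 -29.7 11.8 0 0 -1.138;0.7 53.9 -29.7 11.8 0 0 -1.138;0.7 53.9 -29.7 11.8 0 0 -1.138;0.7 53.9 -29.7 11.8 0 0 -1.138;0.7 53.9 -29.7 11.8 0 0 -1.138;0.7 53.9 -29.7 11.8 0 0 -1.138;0.7 53.9 -29.7 11.8 0 0 -1.138;0.7 53.9 -29.7 11.8 0 0 -1.138;0.7 53.9 -29.7 11.8 0 0 -1.138;0.7 53.9 -29.7 11.8 0 0 -1.138;0.7 53.9 -29.7 11.8 0 0 -1.138;0.7 53.9 -29.7 11.8 0 0 -1.138;0.7 53.9 -29.7 11.8 0 0 -1.138;0.7 53.9 -29.7 11.8 0 0 -1.138;0.7 53.9 -29.7 11.8 0 0 -1.138;0.7 53.9 -29.7 11.8 0 0 -1.138;0.7 53.9 -29.7 11.8 0 0 -1.138" --newtons 30

```text
time_s: 2.97
eef_pos: [584.9, 5.6, 130.8]
ee_rot: [0.0, 0.715, 0.699, 0.0]
force: [-0.1, -0.8, 0.6]
grip_width: 0.697
grip_force: 0.0
```

```bash
python3 - <<'E'
from h import *
s=sense();print(s["joints"].round(3) if hasattr(s["joints"],"round") else s["joints"],s["force"]);rel((585.5,6.8,64),-1.2)
im=capture("side");save("s1.png",cv2.resize(im[180:320,170:340],(800,600),interpolation=cv2.INTER_CUBIC))
E
```

```text
[-0.191  0.553  1.46  -0.     1.127 -0.168] [-0.06793248 -0.78604407  0.58860706]
rel cm [0.12 0.05 6.68] rot [ 0.001  0.    -0.002] t 2.9667
```

View pics/s1.png

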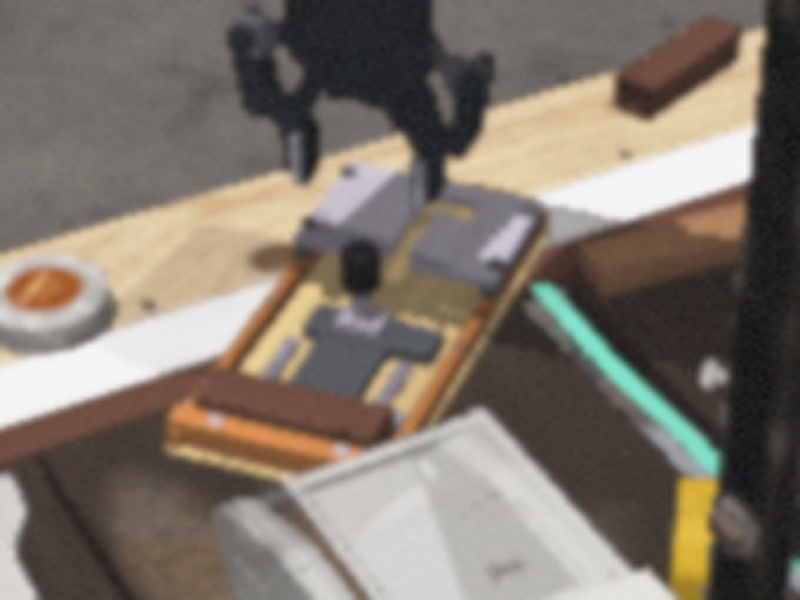

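The side view shows the gripper straddling the line of the knob (crop 360,265), with the hook visible in the plate and the dark tube at the upper right. I'll go down and pinch.

Request:
step_arm --commands "0.7 0.1 0 2 0 0 0;0.7 0.1 0 4 0 0 0;0.7 0.1 0 5.5 0 0 0;0.7 0.1 0 6.6 0 0 0;0.7 0.1 0 6.6 0 0 0;0.5 0.1 0 6.6 0 0 0;0.35 0.1 0 6.6 0 0 0;0.3 0.1 0 6.6 0 0 0;0.25 0.1 0 6.6 0 0 0;0.2 0.1 0 6.6 0 0 0;0.15 0.1 0 6.6 0 0 0;0.1 0.1 0 6.6 0 0 0;0.1 0.1 0 6.6 0 0 0;0.1 0.1 0 6.6 0 0 0" --newtons 30

```text
time_s: 4.18
eef_pos: [585.8, 7.6, 65.4]
ee_rot: [0.001, 0.714, 0.7, 0.001]
force: [-1.0, -0.6, 6.2]
grip_width: 0.243
grip_force: 29.2
```

Request:
step_arm --commands "0.1 0.1 0 0 0 0 0;0.1 -0.5 0 0 0 0 0;0.1 -1 0 0 0 0 0;0.1 -1.5 0 0 0 0 0;0.1 -2 0 0 0 0 0;0.1 -2.5 0 0 0 0 0;0.1 -3 0 0 0 0 0;0.1 -3.3 0 0 0 0 0;0.1 -3.6 0 0 0 0 0" --newtons 60

```text
time_s: 4.93
eef_pos: [585.0, -27.1, 65.5]
ee_rot: [-0.0, 0.715, 0.7, 0.001]
force: [0.5, 7.9, 8.1]
grip_width: 0.235
grip_force: 58.7
```

Request:
step_arm --commands "0.1 -0.4 0 0 0 0 0;0.1 -0.8 0 0 0 0 0;0.1 -1.2 0 0 0 0 0;0.1 -1.6 0 0 0 0 0;0.1 -2 0 0 0 0 0;0.1 -2.4 0 0 0 0 0;0.1 -2.8 0 0 0 0 0;0.1 -3.2 0 0 0 0 0;0.1 -3.6 0 0 0 0 0;0.1 -3.6 0 0 0 0 0"

```text
time_s: 5.77
eef_pos: [584.4, -63.1, 65.5]
ee_rot: [0.0, 0.715, 0.7, 0.002]
force: [1.5, 10.1, 8.2]
grip_width: 0.235
grip_force: 58.9
```

Request:
step_arm --commands "0.1 -0.3 0 0 0 0 0;0.1 -0.6 0 0 0 0 0;0.1 -0.9 0 0 0 0 0;0.1 -1.2 0 0 0 0 0;0.1 -1.5 0 0 0 0 0;0.1 -1.8 0 0 0 0 0;0.1 -2.1 0 0 0 0 0;0.1 -2.4 0 0 0 0 0;0.1 -2.4 0 0 0 0 0"

```text
time_s: 6.52
eef_pos: [583.8, -86.5, 65.5]
ee_rot: [-0.0, 0.715, 0.7, 0.002]
force: [-0.2, 12.8, 8.8]
grip_width: 0.236
grip_force: 59.0
```

Request:
step_arm --commands "0.1 -0.15 0 0 0 0 0;0.1 -0.3 0 0 0 0 0;0.1 -0.45 0 0 0 0 0;0.1 -0.6 0 0 0 0 0;0.1 -0.6 0 0 0 0 0"

```text
time_s: 6.93
eef_pos: [583.6, -92.2, 65.4]
ee_rot: [-0.001, 0.714, 0.7, 0.002]
force: [0.1, 11.8, 8.7]
grip_width: 0.234
grip_force: 59.0
```

Request:
step_arm --commands "0.1 -0.15 0 0 0 0 0;0.1 -0.3 0 0 0 0 0;0.1 -0.4 0 0 0 0 0;0.1 -0.4 0 0 0 0 0"

```text
time_s: 7.27
eef_pos: [583.6, -96.1, 65.5]
ee_rot: [-0.001, 0.714, 0.7, 0.002]
force: [-1.1, 11.2, 9.4]
grip_width: 0.237
grip_force: 59.0
```

Request:
step_arm --commands "0.1 -0.1 0 0 0 0 0;0.1 -0.2 0 0 0 0 0;0.1 -0.3 0 0 0 0 0;0.1 -0.3 0 0 0 0 0"

```text
time_s: 7.6
eef_pos: [583.5, -99.0, 65.5]
ee_rot: [-0.001, 0.714, 0.7, 0.002]
force: [0.7, 12.1, 9.3]
grip_width: 0.234
grip_force: 59.0
```

Request:
step_arm --commands "0.1 -0.1 0 0 0 0 0;0.1 -0.2 0 0 0 0 0;0.1 -0.2 0 0 0 0 0"

```text
time_s: 7.85
eef_pos: [583.4, -101.0, 65.4]
ee_rot: [-0.001, 0.714, 0.7, 0.002]
force: [1.0, 12.7, 9.4]
grip_width: 0.234
grip_force: 59.0
```

Request:
step_arm --commands "0.1 -0.1 0 0 0 0 0;0.1 -0.2 0 0 0 0 0;0.1 -0.2 0 0 0 0 0"

```text
time_s: 8.1
eef_pos: [583.4, -101.7, 65.4]
ee_rot: [-0.001, 0.714, 0.7, 0.002]
force: [-0.1, 20.2, 10.2]
grip_width: 0.234
grip_force: 59.1
```

It bottomed at y≈-101.5 (force 20 N). I'll ease forward 3 mm, then feel sideways.

Request:
step_arm --commands "0.1 0.15 0 0 0 0 0;0.1 0.3 0 0 0 0 0;0.1 0.32 -0.2 0 0 0 0;0.1 0.32 -0.4 0 0 0 0;0.1 0.32 -0.6 0 0 0 0;0.1 0.32 -0.8 0 0 0 0;0.1 0.32 -0.8 0 0 0 0"

```text
time_s: 8.68
eef_pos: [575.3, -99.5, 65.5]
ee_rot: [-0.001, 0.714, 0.7, 0.002]
force: [1.0, 13.9, 9.0]
grip_width: 0.236
grip_force: 59.0
```

Request:
step_arm --commands "0.1 0 -0.2 0 0 0 0;0.1 0 -0.4 0 0 0 0;0.1 0 -0.6 0 0 0 0;0.1 0 -0.8 0 0 0 0;0.1 0 -0.9 0 0 0 0;0.1 0 -0.9 0 0 0 0"

```text
time_s: 9.18
eef_pos: [566.3, -99.4, 65.4]
ee_rot: [-0.001, 0.714, 0.7, 0.002]
force: [-0.0, 13.4, 9.8]
grip_width: 0.235
grip_force: 59.0
```

Request:
step_arm --commands "0.1 0 -0.1 0 0 0 0;0.1 0 -0.15 0 0 0 0;0.1 0 -0.15 0 0 0 0"

```text
time_s: 9.43
eef_pos: [565.2, -99.4, 65.5]
ee_rot: [-0.0, 0.714, 0.7, 0.002]
force: [2.3, 13.4, 8.9]
grip_width: 0.237
grip_force: 58.9
```

Request:
step_arm --commands "0.1 0 -0.1 0 0 0 0;0.1 0 -0.15 0 0 0 0;0.1 0 -0.15 0 0 0 0"

```text
time_s: 9.68
eef_pos: [564.9, -99.6, 65.5]
ee_rot: [0.001, 0.715, 0.7, 0.003]
force: [10.3, 13.4, 3.1]
grip_width: 0.233
grip_force: 58.6
```

Request:
step_arm --commands "0.1 0 0.15 0 0 0 0;0.1 0.2 0.15 0 0 0 0;0.1 0.4 0.15 0 0 0 0;0.1 0.6 0.15 0 0 0 0;0.1 0.7 0.15 0 0 0 0;0.1 0.7 0.15 0 0 0 0"

```text
time_s: 10.18
eef_pos: [565.4, -92.4, 65.5]
ee_rot: [-0.0, 0.714, 0.7, 0.002]
force: [2.0, 13.8, 9.0]
grip_width: 0.237
grip_force: 59.1
```

Request:
step_arm --commands "0.1 0.1 0 0 0 0 0;0.1 0.2 0 0 0 0 0;0.1 0.2 0 0 0 0 0"

```text
time_s: 10.43
eef_pos: [565.5, -90.7, 65.5]
ee_rot: [0.0, 0.714, 0.7, 0.002]
force: [2.2, 12.5, 8.1]
grip_width: 0.236
grip_force: 59.1
```

Request:
step_arm --commands "0.1 0.1 0 0 0 0 0;0.1 0.15 0 0 0 0 0;0.1 0.15 0 0 0 0 0"

```text
time_s: 10.68
eef_pos: [565.5, -90.3, 65.5]
ee_rot: [0.001, 0.714, 0.7, 0.001]
force: [0.9, 5.9, 7.2]
grip_width: 0.239
grip_force: 59.0
```

Request:
step_arm --commands "0.1 0.07 0 0 0 0 0;0.1 0.07 0 0 0 0 0;0.3 0.07 0 0 0 0 0;0.5 0.07 0 0 0 0 0;0.7 0.07 0 0 0 0 0;0.7 0.07 0 0 0 0 0;0.7 0.07 0 -2 0 0 0;0.7 0.07 0 -5 0 0 0;0.7 0.07 0 -9 0 0 0;0.7 0.07 0 -13 0 0 0"

```text
time_s: 11.52
eef_pos: [564.0, -90.3, 195.3]
ee_rot: [-0.001, 0.715, 0.7, -0.0]
force: [0.6, 0.2, -0.0]
grip_width: 0.7
grip_force: 0.0
```

```bash
python3 - <<'E'
from h import *
print(sense()["force"])
# tube at (496,-318), close axis yaw
rel((496,-318,150),-21.5)
im=capture("side");save("s2.png",cv2.resize(im[180:320,170:340],(800,600),interpolation=cv2.INTER_CUBIC))
r=trace("side","tube")
for q in r[:2]:print(q["score"],q["rect"])
m=r[0]["mask"]
from scipy.optimize import minimize
# fit box silhouettes: side and (start) top mask centre
def hull(cam,x,y,a):
    c,s=np.cos(a),np.sin(a);P=[(x+c*l-s*w,y+s*l+c*w,z) for l in(-50,50) for w in(-15,15) for z in(0,30)]
    k=np.zeros((420*4,560*4),np.uint8);pts=np.array([proj(cam,p)*4 for p in P]).astype(np.int32)
    cv2.fillConvexPoly(k,cv2.convexHull(pts),255);return cv2.resize(k,(560,420),interpolation=cv2.INTER_AREA)/255.
capture("top");t=[q for q in trace("top","tube") if abs(q["rect"][0]-345)<15 and abs(q["rect"][1]-217)<15]
ms={"side":m};print(len(t))
if t: ms["top"]=t[0]["mask"]
for u in list({k:{k:v} for k,v in ms.items()}.values())+[ms]:
    f=lambda p:sum(np.abs(hull(c,p[0],p[1],p[2]/30)-k).sum() for c,k in u.items())
    o=minimize(f,[496,-318,30*np.radians(68.5)],method="Nelder-Mead",options=dict(initial_simplex=[[496,-318,36],[504,-318,36],[496,-310,36],[496,-318,39]]));print(list(u),o.x[:2],np.degrees(o.x[2]/30),o.fun)
E
```

```text
[ 0.6163637   0.22102502 -0.02683996]
rel cm [-22.91  -6.31   4.53] rot [-0.002 -0.     0.354] t 11.5167
0.88 [387.1, 204.8, 19.7, 24.8]
0.61 [314.4, 195.4, 29.9, 22.1]
1
['side'] [ 505.53789866 -350.04934261] 103.23646717970905 605.4
['top'] [ 494.42409614 -321.10776617] 70.7571744089832 77.56470588235294Traceback (most recent call last):
  File "<stdin>", line 20, in <module>
    res = _minimize_neldermead(fun, x0, args, callback, bounds=bounds,
                               **options)
    fsim[j] = func(sim[j])
              ~~~~^^^^^^^^
    fx = function(np.copy(x), *(wrapper_args + args))
  File "<stdin>", line 19, in <lambda>
  File "<stdin>", line 19, in <genexpr>
  File "<stdin>", line 13, in hull
  File "h.py", line 8, in proj
    m=camera_model(cam); c=R.from_quat(np.roll(m["rotation"],-1)).as_matrix().T@(np.array(p,float)-np.array(m["eye"])); q=np.array(m["mtx"])@c; return q[:2]/q[2]
ValueError: time passes only in moves, steps and waits
```

View pics/s2.png

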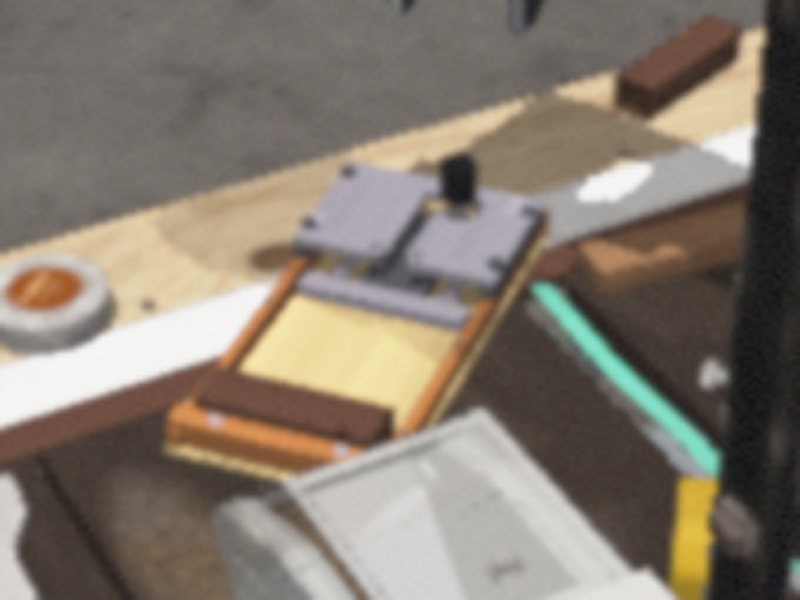

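The knob (crop 458,180) stands parked in the hook and the channel is clear. I'll cache the calibration and refit the tube.

```bash
sed -i 's/camera_model(cam)/CM(cam)/; 3a import functools\nCM=functools.lru_cache(None)(lambda c: camera_model(c))' h.py; head -8 h.py
python3 - <<'E'
from h import *
from scipy.optimize import minimize
def hull(cam,x,y,a):
    c,s=np.cos(a),np.sin(a);P=[(x+c*l-s*w,y+s*l+c*w,z) for l in(-50,50) for w in(-15,15) for z in(0,30)]
    k=np.zeros((420*4,560*4),np.uint8);pts=np.array([proj(cam,p)*4 for p in P]).astype(np.int32)
    cv2.fillConvexPoly(k,cv2.convexHull(pts),255);return cv2.resize(k,(560,420),interpolation=cv2.INTER_AREA)/255.
ms={}
for c,ctr in(("top",(345,217)),("side",(314,195))):
    capture(c)
    for q in trace(c,"tube"):
        if np.hypot(q["rect"][0]-ctr[0],q["rect"][1]-ctr[1])<12: ms[c]=q["mask"];break
for u in [{k:v} for k,v in ms.items()]+[ms]:
    f=lambda p:sum(np.abs(hull(c,p[0],p[1],p[2]/30)-k).sum() for c,k in u.items())
    o=minimize(f,[496,-318,36],method="Nelder-Mead",options=dict(maxiter=100,initial_simplex=[[496,-318,36],[504,-318,36],[496,-310,36],[496,-318,39]]));print(list(u),o.x[:2],np.degrees(o.x[2]/30),o.fun)
s=sense();print(s["time_s"],s["joints"])
E
```

```text
from rig import *
import numpy as np, cv2
from scipy.spatial.transform import Rotation as R
import functools
CM=functools.lru_cache(None)(lambda c: camera_model(c))
def pix2plane(cam,uv,z):
    m=CM(cam); K=np.array(m["mtx"]);e=np.array(m["eye"],float);Rt=R.from_quat(np.roll(m["rotation"],-1)).as_matrix()
    d=Rt@np.linalg.solve(K,[uv[0],uv[1],1.]); return e+d*(z-e[2])/d[2]
['top'] [ 494.75465422 -319.92248289] 68.96989879997079 29.72941176470588
['side'] [ 492.39439654 -311.85660804] 68.82246748366518 49.70980392156863
['top', 'side'] [ 494.4112437  -318.78203024] 69.22492514603256 115.66274509803921
11.9167 [-3.63625130e-01  4.61539485e-01  1.43227119e+00  4.89143342e-06
  1.25055353e+00 -3.42587125e-01]
```

Request:
step_arm --commands "0.8 -23 -6.5 8.5 0 0 0.345;0.8 -23 -6.5 8.5 0 0 0.345;0.8 -23 -6.5 8.5 0 0 0.345;0.8 -23 -6.5 8.5 0 0 0.345;0.8 -23 -6.5 8.5 0 0 0.345;0.8 -23 -6.5 8.5 0 0 0.345;0.8 -23 -6.5 8.5 0 0 0.345;0.8 -23 -6.5 8.5 0 0 0.345;0.8 -23 -6.5 8.5 0 0 0.345;0.8 -23 -6.5 8.5 0 0 0.345"

```text
time_s: 12.75
eef_pos: [495.3, -317.8, 109.5]
ee_rot: [-0.0, 0.824, 0.567, 0.0]
force: [-0.2, 0.5, -0.3]
grip_width: 0.803
grip_force: 0.0
```

```bash
python3 - <<'E'
from h import *
rel((494.5,-318.5,21),-21)
im=capture("side");save("s3.png",cv2.resize(im[120:240,240:400],(800,600),interpolation=cv2.INTER_CUBIC))
E
```

```text
rel cm [-0.09 -0.06  8.85] rot [ 0.    -0.     0.002] t 12.75
```

View pics/s3.png

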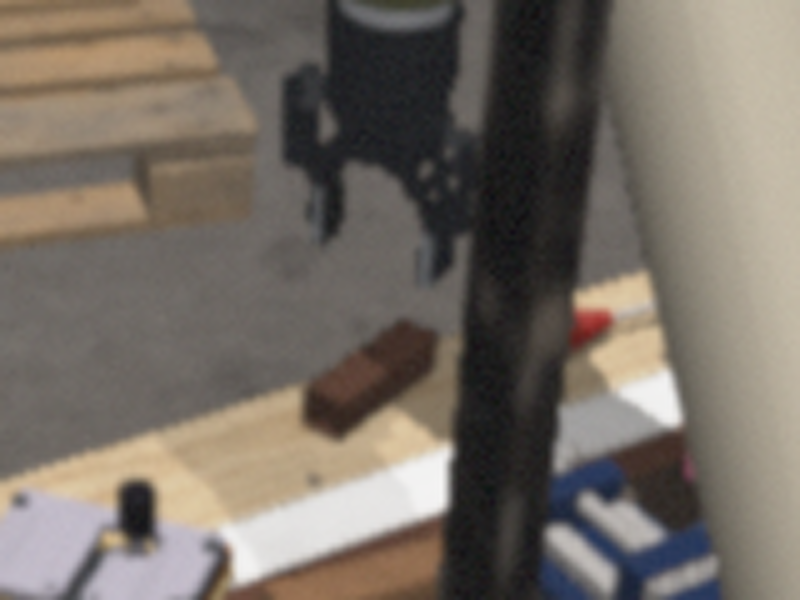

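The fingers straddle the dark tube (crop 370,380). I'll go down and grip.

Request:
step_arm --commands "0.8 -0.1 0 3 0 0 0;0.8 -0.1 0 6 0 0 0;0.8 -0.1 0 8 0 0 0;0.8 -0.1 0 8.7 0 0 0;0.8 -0.1 0 8.8 0 0 0;0.5 -0.1 0 8.8 0 0 0;0.4 -0.1 0 8.8 0 0 0;0.3 -0.1 0 8.8 0 0 0;0.2 -0.1 0 8.8 0 0 0;0.2 -0.1 0 8.8 0 0 0;0.2 -0.1 0 8.8 0 0 0;0.2 -0.1 0 8.8 0 0 0;0.2 -0.1 0 8.8 0 0 0" --newtons 40

```text
time_s: 13.88
eef_pos: [495.2, -320.4, 22.9]
ee_rot: [0.001, 0.824, 0.567, 0.0]
force: [1.3, 1.2, 5.9]
grip_width: 0.342
grip_force: 41.0
```

Request:
step_arm --commands "0.2 0 0 -2 0 0 0;0.2 0 0 -5 0 0 0;0.2 0 0 -9 0 0 0;0.2 0 0 -12 0 0 0;0.2 0 0 -12 0 0 0" --newtons 60

```text
time_s: 14.3
eef_pos: [496.4, -321.6, 148.2]
ee_rot: [0.006, 0.824, 0.567, 0.001]
force: [0.9, -1.0, -0.4]
grip_width: 0.343
grip_force: 60.8
```

```bash
python3 - <<'E'
from h import *
rel((587,35,130),-91.2)
E
```

```text
rel cm [36.55 -4.31  1.61] rot [ 0.012 -0.002  1.226] t 14.3
```

Request:
step_arm --commands "0.2 36.5 -4.3 1 0 0 1.225;0.2 36.5 -4.3 1 0 0 1.225;0.2 36.5 -4.3 1 0 0 1.225;0.2 36.5 -4.3 1 0 0 1.225;0.2 36.5 -4.3 1 0 0 1.225;0.2 36.5 -4.3 1 0 0 1.225;0.2 36.5 -4.3 1 0 0 1.225;0.2 36.5 -4.3 1 0 0 1.225;0.2 36.5 -4.3 1 0 0 1.225;0.2 36.5 -4.3 1 0 0 1.225;0.2 36.5 -4.3 1 0 0 1.225;0.2 36.5 -4.3 1 0 0 1.225;0.2 36.5 -4.3 1 0 0 1.225;0.2 36.5 -4.3 1 0 0 1.225"

```text
time_s: 15.47
eef_pos: [584.8, 35.6, 131.1]
ee_rot: [0.0, 1.0, -0.01, -0.0]
force: [-0.3, -0.9, -2.0]
grip_width: 0.335
grip_force: 60.6
```

```bash
python3 - <<'E'
from h import *
from scipy.optimize import minimize
s=sense();e=s["eef_pos"];print(e);rel((587,35,60),-91.2)
im=capture("side");save("s4.png",cv2.resize(im[160:300,170:340],(800,600),interpolation=cv2.INTER_CUBIC))
tp=capture("top");cv2.imwrite("pics/_t.png",tp[:,:,::-1])
def hull(cam,x,y,a,z0):
    c,s_=np.cos(a),np.sin(a);P=[(x+c*l-s_*w,y+s_*l+c*w,z) for l in(-50,50) for w in(-15,15) for z in(z0,z0+30)]
    k=np.zeros((420*4,560*4),np.uint8);pts=np.array([proj(cam,p)*4 for p in P]).astype(np.int32)
    cv2.fillConvexPoly(k,cv2.convexHull(pts),255);return cv2.resize(k,(560,420),interpolation=cv2.INTER_AREA)/255.
for q in trace("side","tube")[:4]:
    print(q["score"],q["rect"],proj("side",(e[0],e[1],e[2]-8)),proj("top",e))
    p=np.argwhere(q["mask"]);print([p[p[:,1].argmin()][::-1],p[p[:,1].argmax()][::-1]])
for x in(537,637): print(proj("side",(x,e[1]+15,e[2]-8)))
for q in trace("top","tube")[:4]: print("top",q["score"],q["rect"])
E
```

```text
[584.75596506  35.63057824 131.08702221]
rel cm [0.23 0.06 7.11] rot [0.    0.    0.002] t 15.4667
0.87 [243.0, 230.8, 47.3, 22.7] [242.59562041 229.5533768 ] [218.90747807 186.34671953]
[array([221, 226]), array([263, 229])]
0.63 [387.8, 205.6, 21.5, 21.2] [242.59562041 229.5533768 ] [218.90747807 186.34671953]
[array([377, 211]), array([399, 196])]
0.21 [253.4, 238.4, 38.9, 43.2] [242.59562041 229.5533768 ] [218.90747807 186.34671953]
[array([233, 246]), array([270, 218])]
[259.05410103 237.4406972 ]
[220.14939931 228.759408  ]
top 0.92 [357.4, 293.1, 35.1, 17.1]
```

View pics/s4.png

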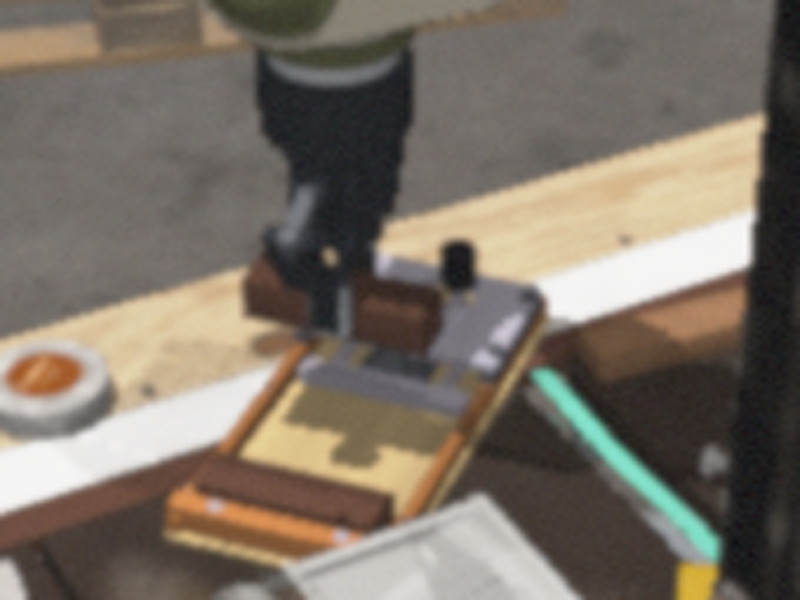

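```bash
python3 - <<'E'
from h import *
e=np.array([584.8,35.6,131.1])
a=np.radians(-1.2);u=np.array([np.cos(a),np.sin(a),0]);v=np.array([-u[1],u[0],0])
def ext(cam,c,z):
    q=np.array([proj(cam,c+i*50*u+j*15*v+[0,0,k]) for i in(-1,1) for j in(-1,1) for k in z]);return np.round([*q.min(0),*q.max(0)],1)
print("pred held",ext("side",e,(-23,7)))
# tube_in predicted vs observed for side bias
ti=np.array([587.8,97,0.]);print("pred tube_in",ext("side",ti,(6,36)))
capture("side")
for l in("tube_in","tube"):
    for q in trace("side",l)[:3]:
        p=np.argwhere(q["mask"]);print(l,round(q["score"],2),p.min(0)[::-1],p.max(0)[::-1]+1)
E
```

```text
pred held [220.7 216.7 264.2 242.7]
pred tube_in [211.7 263.4 254.8 290.2]
tube_in 0.65 [211 266] [255 286]
tube_in 0.21 [220 221] [264 243]
tube 0.75 [220 219] [264 243]
tube 0.67 [377 192] [400 218]
```

Both outlines match the prediction to about 1 px, so the tube is centred in the hand. I'll lower it.

Request:
step_arm --commands "0.2 0.2 0.05 3 0 0 0;0.2 0.2 0.05 6 0 0 0;0.2 0.2 0.05 8 0 0 0;0.2 0.2 0.05 8.8 0 0 0;0.2 0.2 0.05 9.2 0 0 0;0.2 0.2 0.05 9.5 0 0 0;0.2 0.2 0.05 9.7 0 0 0;0.2 0.2 0.05 9.7 0 0 0"

```text
time_s: 16.48
eef_pos: [587.4, 35.7, 35.1]
ee_rot: [0.0, 1.0, -0.01, 0.001]
force: [0.2, -0.4, -2.4]
grip_width: 0.342
grip_force: 60.6
```

Request:
step_arm --commands "0.2 0 0 0.25 0 0 0;0.2 0 0 0.5 0 0 0;0.2 0 0 0.6 0 0 0;0.2 0 0 0.6 0 0 0"

```text
time_s: 16.82
eef_pos: [587.5, 35.7, 30.4]
ee_rot: [0.0, 1.0, -0.01, 0.001]
force: [-5.6, 0.3, 13.8]
grip_width: 0.335
grip_force: 62.7
```

Request:
step_arm --commands "0.2 0 0 0.5 0 0 0;0.4 0 0 0.5 0 0 0;0.5 0 0 0.5 0 0 0;0.5 0 0 0.5 0 0 0;0.5 0 0 0.5 0 0 0;0.5 0 0 -1 0 0 0;0.5 0 0 -3 0 0 0;0.5 0 0 -6 0 0 0;0.5 0 0 -10 0 0 0;0.5 0 0 -14 0 0 0"

```text
time_s: 17.65
eef_pos: [586.4, 35.8, 169.2]
ee_rot: [-0.0, 1.0, -0.01, -0.001]
force: [0.8, -0.1, 0.3]
grip_width: 0.5
grip_force: 0.0
```

```bash
python3 - <<'E'
from h import *
rel((565.5,-90.3,120),-1.2)
im=capture("side");save("s5.png",cv2.resize(im[180:320,170:340],(800,600),interpolation=cv2.INTER_CUBIC))
E
```

```text
rel cm [-1.82 12.65  4.92] rot [-2.00e-03  1.00e-03 -1.57e+00] t 17.65
```

View pics/s5.png

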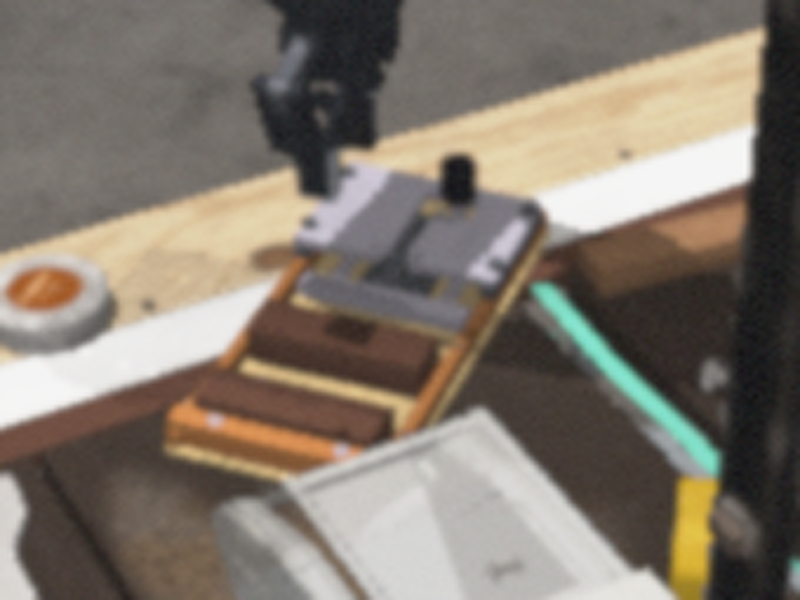

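The tube lies flat in the channel between the follower and the other piece. Back to the knob.

Request:
step_arm --commands "0.7 -1.8 12.7 4.9 0 0 -1.57;0.7 -1.8 12.7 4.9 0 0 -1.57;0.7 -1.8 12.7 4.9 0 0 -1.57;0.7 -1.8 12.7 4.9 0 0 -1.57;0.7 -1.8 12.7 4.9 0 0 -1.57;0.7 -1.8 12.7 4.9 0 0 -1.57;0.7 -1.8 12.7 4.9 0 0 -1.57;0.7 -1.8 12.7 4.9 0 0 -1.57;0.7 -1.8 12.7 4.9 0 0 -1.57;0.7 -1.8 12.7 4.9 0 0 -1.57;0.7 -1.8 12.7 4.9 0 0 -1.57;0.7 -1.8 12.7 4.9 0 0 -1.57;0.7 -1.8 12.7 4.9 0 0 -1.57;0.7 -1.8 12.7 4.9 0 0 -1.57;0.7 -1.8 12.7 4.9 0 0 -1.57;0.7 -1.8 12.7 4.9 0 0 -1.57"

```text
time_s: 19.03
eef_pos: [566.4, -90.8, 119.1]
ee_rot: [-0.0, 0.715, 0.699, -0.0]
force: [0.5, -0.1, 0.3]
grip_width: 0.701
grip_force: 0.0
```

```bash
python3 - <<'E'
from h import *
rel((565.5,-90.3,65),-1.2)
E
```

```text
rel cm [ 0.05 -0.09  5.41] rot [-0.    -0.    -0.003] t 19.0333
```

Request:
step_arm --commands "0.7 0.05 -0.1 2 0 0 0;0.7 0.05 -0.1 4 0 0 0;0.7 0.05 -0.1 5.2 0 0 0;0.7 0.05 -0.1 5.4 0 0 0;0.5 0.05 -0.1 5.4 0 0 0;0.35 0.05 -0.1 5.4 0 0 0;0.3 0.05 -0.1 5.4 0 0 0;0.25 0.05 -0.1 5.4 0 0 0;0.2 0.05 -0.1 5.4 0 0 0;0.1 0.05 -0.1 5.4 0 0 0;0.1 0.05 -0.1 5.4 0 0 0;0.1 0.05 -0.1 5.4 0 0 0" --newtons 40

```text
time_s: 20.03
eef_pos: [565.8, -90.5, 66.4]
ee_rot: [0.001, 0.715, 0.7, 0.0]
force: [-2.7, 0.3, 6.0]
grip_width: 0.242
grip_force: 39.0
```

Request:
step_arm --commands "0.1 0 0 0 0 0 0;0.1 -0.15 0 0 0 0 0;0.1 -0.3 0 0 0 0 0;0.1 -0.3 0 0 0 0 0" --newtons 60

```text
time_s: 20.37
eef_pos: [565.9, -91.7, 66.5]
ee_rot: [-0.0, 0.715, 0.7, 0.002]
force: [0.6, 12.1, 7.8]
grip_width: 0.236
grip_force: 58.6
```

Request:
step_arm --commands "0.1 -0.2 0 0 0 0 0;0.1 -0.4 0 0 0 0 0;0.1 -0.6 0 0 0 0 0;0.1 -0.75 0 0 0 0 0;0.1 -0.75 0 0 0 0 0"

```text
time_s: 20.78
eef_pos: [565.7, -98.9, 66.4]
ee_rot: [-0.0, 0.715, 0.7, 0.002]
force: [0.2, 13.1, 8.0]
grip_width: 0.232
grip_force: 58.6
```

Request:
step_arm --commands "0.1 -0.05 0.2 0 0 0 0;0.1 -0.05 0.5 0 0 0 0;0.1 -0.05 0.8 0 0 0 0;0.1 -0.05 1.1 0 0 0 0;0.1 -0.05 1.4 0 0 0 0;0.1 -0.05 1.65 0 0 0 0;0.1 -0.05 1.8 0 0 0 0;0.1 -0.05 1.8 0 0 0 0"

```text
time_s: 21.45
eef_pos: [584.0, -99.5, 66.4]
ee_rot: [-0.0, 0.714, 0.7, 0.002]
force: [0.7, 12.8, 7.7]
grip_width: 0.235
grip_force: 58.6
```

Request:
step_arm --commands "0.1 0.2 0 0 0 0 0;0.1 0.4 0 0 0 0 0;0.1 0.6 0 0 0 0 0;0.1 0.8 0 0 0 0 0;0.1 1 0 0 0 0 0"

```text
time_s: 21.87
eef_pos: [584.1, -89.6, 66.5]
ee_rot: [-0.0, 0.714, 0.7, 0.002]
force: [1.3, 12.7, 7.6]
grip_width: 0.234
grip_force: 58.5
```

Request:
step_arm --commands "0.1 0.3 0 0 0 0 0;0.1 0.6 0 0 0 0 0;0.1 0.9 0 0 0 0 0;0.1 1.2 0 0 0 0 0;0.1 1.5 0 0 0 0 0;0.1 1.8 0 0 0 0 0;0.1 2.1 0 0 0 0 0;0.1 2.4 0 0 0 0 0;0.1 2.7 0 0 0 0 0;0.1 3 0 0 0 0 0;0.1 3 0 0 0 0 0"

```text
time_s: 22.78
eef_pos: [584.7, -59.5, 66.5]
ee_rot: [-0.0, 0.714, 0.7, 0.002]
force: [0.5, 10.3, 6.5]
grip_width: 0.233
grip_force: 58.4
```

Now slowly through contact and the push.

Request:
step_arm --commands "0.1 0.2 0 0 0 0 0;0.1 0.4 0 0 0 0 0;0.1 0.6 0 0 0 0 0;0.1 0.8 0 0 0 0 0;0.1 1 0 0 0 0 0;0.1 1.2 0 0 0 0 0;0.1 1.4 0 0 0 0 0;0.1 1.6 0 0 0 0 0;0.1 1.8 0 0 0 0 0;0.1 2 0 0 0 0 0;0.1 2.2 0 0 0 0 0;0.1 2.4 0 0 0 0 0;0.1 2.6 0 0 0 0 0;0.1 2.8 0 0 0 0 0;0.1 2.8 0 0 0 0 0"

```text
time_s: 24.03
eef_pos: [585.3, -32.2, 66.5]
ee_rot: [0.0, 0.714, 0.7, 0.001]
force: [1.5, 8.7, 5.5]
grip_width: 0.235
grip_force: 58.6
```

```bash
python3 - <<'E'
from h import *
im=capture("side");save("s6.png",cv2.resize(im[180:320,170:340],(800,600),interpolation=cv2.INTER_CUBIC))
E
```

```text
(no output)
```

View pics/s6.png

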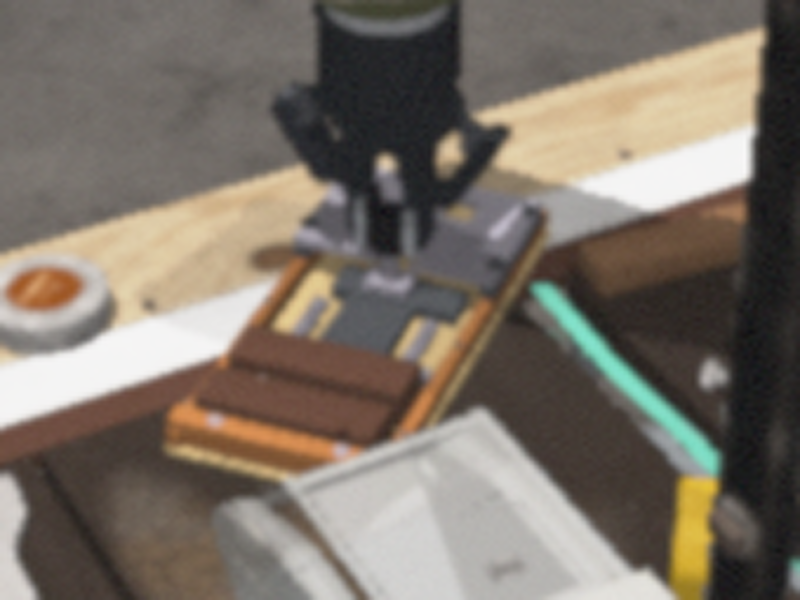

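The tubes are nearly together, parallel and flat. The last millimetres go in small steps, until the force drops.

Request:
step_arm --commands "0.1 0.1 0 0 0 0 0;0.1 0.2 0 0 0 0 0;0.1 0.3 0 0 0 0 0;0.1 0.4 0 0 0 0 0;0.1 0.5 0 0 0 0 0;0.1 0.6 0 0 0 0 0;0.1 0.7 0 0 0 0 0;0.1 0.7 0 0 0 0 0"

```text
time_s: 24.75
eef_pos: [585.5, -25.5, 66.5]
ee_rot: [0.0, 0.714, 0.7, 0.001]
force: [2.4, 7.9, 5.9]
grip_width: 0.238
grip_force: 58.6
```

Request:
step_arm --commands "0.1 0.1 0 0 0 0 0;0.1 0.2 0 0 0 0 0;0.1 0.2 0 0 0 0 0"

```text
time_s: 25.0
eef_pos: [585.6, -23.6, 66.5]
ee_rot: [0.0, 0.714, 0.7, 0.001]
force: [0.9, 6.9, 6.1]
grip_width: 0.235
grip_force: 58.6
```

Request:
step_arm --commands "0.1 0.1 0 0 0 0 0;0.1 0.2 0 0 0 0 0;0.1 0.2 0 0 0 0 0"

```text
time_s: 25.25
eef_pos: [585.6, -22.8, 66.5]
ee_rot: [0.001, 0.714, 0.7, 0.001]
force: [0.2, 0.2, 5.3]
grip_width: 0.236
grip_force: 58.6
```

Request:
step_arm --commands "0.1 0.05 0 0 0 0 0;0.1 0.1 0 0 0 0 0;0.1 0.1 0 0 0 0 0"

```text
time_s: 25.5
eef_pos: [585.6, -22.7, 66.5]
ee_rot: [0.002, 0.714, 0.7, 0.0]
force: [-0.7, -3.8, 5.5]
grip_width: 0.231
grip_force: 58.6
```

Seated at y≈-22.8, as expected for 0.032 draw. Letting go.

Request:
step_arm --commands "0.1 -0.05 0 0 0 0 0;0.3 -0.05 0 0 0 0 0;0.5 -0.05 0 0 0 0 0;0.7 -0.05 0 0 0 0 0;0.7 -0.05 0 0 0 0 0;0.7 -0.05 0 -2 0 0 0;0.7 -0.05 0 -5 0 0 0;0.7 -0.05 0 -9 0 0 0;0.7 -0.05 0 -13 0 0 0;0.7 -0.05 0 -13 0 0 0;0.7 -0.05 0 -13 0 0 0"

```text
time_s: 26.42
eef_pos: [585.5, -22.3, 197.3]
ee_rot: [0.002, 0.714, 0.7, 0.001]
force: [-0.8, -0.6, -0.5]
grip_width: 0.697
grip_force: 0.0
```

```bash
python3 - <<'E'
from h import *
im=capture("side");save("s7.png",cv2.resize(im[180:320,170:340],(800,600),interpolation=cv2.INTER_CUBIC))
E
```

```text
(no output)
```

View pics/s7.png

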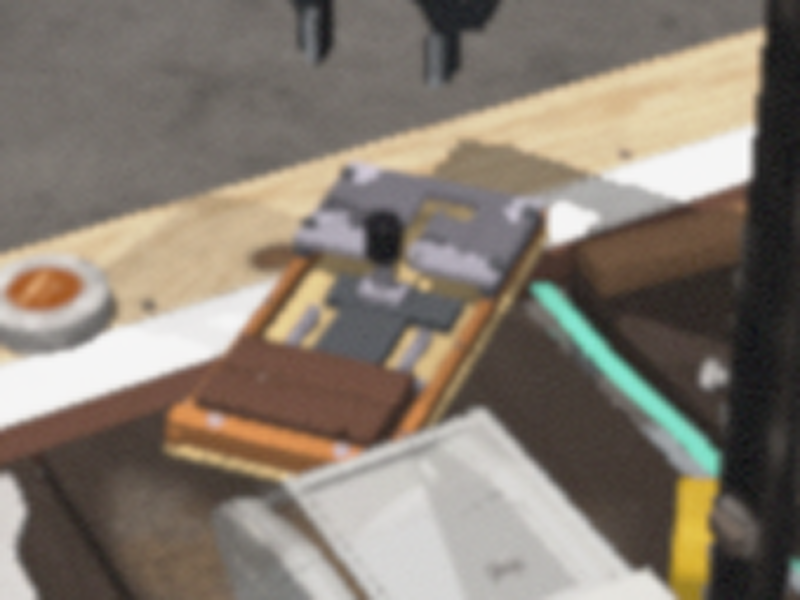

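Both tubes lie snug against the stop with the follower pressed up behind them, and the gripper is clear.

```bash
python3 -c "
from rig import *
print(finish_job())"
```

```text
the job is handed in; nothing more can be done
None
```

I loaded the loose tube and handed the job in at about 26 s: both tubes lie flat and snug against the stop, the follower presses on them, and the gripper is clear; the judge's result was not shown.

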